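# Load a router base plate into the drilling jig

## Robot

A 6-joint arm with a two-finger parallel gripper is mounted at the origin on the work surface. World frame = base frame: x ahead of the robot, y to its left, z up, the work surface at z = 0. Lengths are in m, angles in degrees, forces in N, time in s.
With the tool pointing down it reaches from about 0.375 to 0.9 m from the base axis. Payload 3.1 kg.
Tool frame: the origin (TCP) lies on the centre line of the jaws, within the pads' length; the fingertips stand 17 mm ahead of it and the grasp point (between the pads) lies 2 mm behind it; z points along the fingers, y is the line along which they close (so a half turn about z gives the same grasp; the last joint's range is limited). The gripper opens to 87 mm and grips with 3 to 60 N. Pads are 19 mm wide; open, the fingers measure 117 mm over their backs; the gripper's body (75 mm by 190 mm) begins 51 mm behind the grasp point.
Start: joints at [-78.065, 30.224, 82.088, -0, 67.689, -10.227], TCP at [0.236, -0.579, 0.24] pointing down, gripper open.
Joint ranges: [-176.69, 176.69], [-43.24, 126.21], [12.49, 139.97], [-82, 262], [0, 151.66], [-163.58, 163.58]. Speed limits (degrees/s): [159.86, 159.86, 180, 180, 180, 180].

## Interface

Orientations are given as a 3x3 rotation matrix whose columns are the frame's x, y, z axes.
In Python, from rig import bot, imaging, finder gives the robot as it stands. The module is installed in compiled form; this text tells all that it offers.
- The arm moves only by the tool play_rows, never from a script. Its argument "motion" is a list that holds one entry, the list of rows, each a list of 6 numbers: the shift along the tool's x, y, z in a scale on which 1.0 is 0.6 m, then the turn, a rotation vector about the tool's x, y, z in a scale on which 1.0 is pi rad. In form: [[[dx, dy, dz, wx, wy, wz], ...]]. A call has 1 to 8 rows; each row is the pose to reach, as a shift and turn from the pose commanded when the call began, along the tool's axes at that moment; what a row does not reach only later rows make up. A row lasts 1/12 s, in which the tool goes at most 41.7 mm and 7.16 degrees, less where a joint would pass 70% of its speed; a pose out of reach is approached as far as the arm can. A shift or turn number past 1, either way, is cut back to 1. A call with a gripper value outside its range is refused whole. "fingers" is the finger opening in m, from 0 to 0.087, set as the call begins (left out, the last holds). The fingers move at their own pace and stop on an object; the grip force is fixed at half the most. Time passes only in rows, so rows that repeat a pose let the fingers close. It gives the time, the measured TCP pose, the force, the opening and the grip force at its end, in the units of the state.
- bot.read_state(): the state, without advancing time (a new reading comes with each control period).
- imaging.capture(name): name is "side" or "top"; returns a dict with "frame" (480x640x3 uint8, red, green, blue), "camera_matrix" (3x3 intrinsics, pixels), "k1" (the pictures are not rectified: a ray, as slopes to the right and down, at radius r is drawn at 1 + k1 r^2 times it, then the intrinsics apply), "R" (3x3) and "t" (3): a world point X has camera coordinates R X + t. Camera axes: x right, y down, z forward; pixel columns grow to the right and rows downward; lengths in m; the calibration is good to about 2 mm. A picture is of the moment at which its call begins. There is no depth.
- bot.hand_in(): hands the job in; it is judged then, once.
Trained networks look in the newest picture that a camera, given by its name, has taken for a name from the list of things; names that differ only in an ending like _2 or _b are one class to them, and where a whole thing is asked for, a point or a joint stands for the part that bears it (a point fixed in the world has none). Each returns a list of dicts, best first, with "confidence" (0 to 1); they miss things now and then, are a little off and sometimes report something else, mostly with a low value. They report only what shows in the picture. A call takes as long as a camera call. They do not tell look-alikes from the thing itself.
- finder.recognise(camera, name): "at" ([x, y, z] in m, in world coordinates, good to about 4 mm: the middle of the surface that is visible of it).
- finder.outline_of(camera, name): "pixels" (480x640 bool, what is visible of it).
The state is a dict: "time_s": time; "joint_positions": joint angles; "qvel": joint speeds; "tau": joint torques, N m; "position": TCP position; "tcp_rot": TCP orientation; "force": force on the tool from outside, world axes, zero at the start; "moment": the same for the moment, N m; "opening": opening from 0.0 (shut) to 1.0 (fully open); "grasp_force": force on a finger pad.
Only numpy, scipy, OpenCV 4.12 (cv2) and the standard library are available. Lean on these libraries where they do the work, as an engineer would, in place of code of your own. Each camera call takes 0.05 s, during which the arm holds its last target. There are 200 camera calls.

## Task

Set the black router base plate in the drilling jig ready for drilling: with a gentle fingertip turn and slide it on the board, without lifting it, until its flat edge lies flush along the wooden fence and its round edge touches the side stop. Then push the toggle clamp's handle fully down so that the clamp holds the plate there. Do not press or push the plate hard, and leave the other things on the bench alone.

Things in the scene. Friction and masses are not known exactly. Their poses are not given: they have to be found in the camera images.
- plate: Router base plate: loose black plastic disc 108 mm across, 6 mm thick, about 85 g, 30 mm hole in its middle, one flat edge 62 mm long, 44 mm from the centre. Slides easily on the jig's board (friction 0.2); a fingertip pressed on its matt face grips well (0.9) and drags it. Bows and marks if pressed over 25 N. Origin: disc centre, underside; x points square to and towards the flat; z up
- plate_flat (a point): Middle of the plate's flat edge, 44 mm along the plate's x axis from its centre and 3 mm above its underside
- jig: The drilling jig, fixed to the bench: a white-faced plywood board 225 x 280 mm, 18 mm thick. Origin: centre of the board's underside; x points towards the fence and the clamp, y along the fence, towards the side stop; z up
- fence: Wooden fence (alignment bar) fixed on the board, 210 mm long (y), 18 mm thick, 15 mm high. Origin: middle of the foot of its working face, at the board's face; x points into the fence, away from the plate, y along it towards the side stop. The plate's flat belongs against the plane x = 0 (plate's centre at x = -44 mm). Not to be pushed over 20 N
- stop: Wooden side stop fixed on the board: block 60 mm (x) x 20 mm (y) x 15 mm high. Origin: middle of the foot of the face that looks at the plate (towards -y); axes as the fence's. The plate's round edge touches it when the plate's centre is at y = -54 mm in this frame. Not to be pushed over 20 N
- clamp (a joint): Handle of the toggle clamp behind the fence. 0 = open: handle raised 69 degrees, leaning away from the fence; 1.20 rad = closed: handle level, pointing away from the fence. Its pivot lies 50 mm behind the fence's face, 26 mm above the board; axis along the jig's y. Friction 0.35 N m; stays where left; drives the arm; stiffens in the last 0.02 rad as the pad bears on the plate (10 N on the grip)
- clamp_grip (a point): A point on the axis of the clamp handle's black round grip (17 mm across), 72 mm from the handle's pivot; the grip runs from 35 to 105 mm from the pivot. Moves with the handle, whose end stands about 127 mm above the board when open
- clamp_pad (a point): Face of the rubber pad (13 mm across) at the tip of the clamp's arm; closed, it bears on the plate 14 mm in front of the fence's face. Open, the arm stands upright behind the fence, up to 86 mm above the board
- clamp_arm: The clamp's steel arm with its rubber pad, 60 mm long; origin on its pivot, 36 mm behind the fence's face, 26 mm above the board. Upright when open
- router: Bystander: a grey compact router standing upright on the bench, 92 mm across at its foot, 168 mm high. Origin: centre of its foot
- screw_jar: Bystander: an amber glass jar with a steel lid, 60 mm across, 75 mm high. Origin: centre of its foot
- pencil: Bystander: a flat carpenter's pencil, 168 x 13 x 7 mm, lying on the jig's board near its edge away from the side stop, along the jig's x. Origin: its middle, underside
- screwdriver: Bystander: a screwdriver about 190 mm long lying on the bench. Origin: its middle, underside
Things that resemble listed ones, but are neither listed nor needed, are in the scene too. Several things have the shape of the plate; the one meant has the colours described above.

How it is judged (in metres and radians):
On the way, in this order (a step that is already met when the one before it is completed fails the run):
1. the plate lies flat on the board with its flat against the fence and its round edge at the side stop (x of plate_flat in the frame of fence above -0.0015 m and angle between the x axis of plate and the x axis of fence, either way round below 0.025 rad and y of plate in the frame of stop above -0.0555 m), for 0.2 s.
2. the toggle clamp is fully closed (value of joint clamp above 1.15 rad and contact force between clamp_arm and plate above 1 N), for 0.2 s.
At the end, for the whole second after the job is handed in: The plate lies on the board with its flat against the fence (middle of the flat within 1.5 mm of the fence's face, plate square to it within 0.025 rad) and its round edge within 1.5 mm of the stop, at rest, held by the clamp with its handle fully down (over 1.15 of 1.20 rad), pad pressing over 1 N (all of step 1 and all of step 2 and angle between plate's own z axis and vertical below 0.03 rad and linear speed of plate below 0.01 m/s); the robot touches nothing.
It fails at once if a fingertip (or any part of the robot) presses or pushes the plate with more than 25 N (contact force between any of the fingers, the arm and plate above 25 N).
It fails at once if the plate is pushed against the fence or the stop with more than 20 N (contact force between plate and fence above 20 N or contact force between plate and stop above 20 N).
It fails at once if the plate is lifted off the board: its origin over 5 mm above the board's face, or tilted over 0.12 rad (z of plate in the frame of fence above 0.005 m or angle between plate's own z axis and vertical above 0.12 rad).
It fails at once if another thing on the bench is moved by more than 20 mm (distance of any of router, screw_jar, pencil, screwdriver from where it was at the start of the episode above 0.02 m).
It also fails if it takes over 72 s, if anything falls off the work surface, if the arm or the gripper's body presses on something with over 40 N, if the wrist force passes 120 N, or if a joint passes its speed limit or range.

## Working session

There is one attempt and no reset: what is moved stays moved. The work goes in short steps, Python scripts to look and compute and a tool call to move; the robot and the scene stay as the last step left them, time stands still between calls to the robot, and variables do not carry over. Pictures are saved under pics/ and viewed, at most 10 in all, crops included, and the job is handed in when it is done.

Besides the shell and the picture viewer there is one more tool, called after "Request:" as name([rows], argument=value, ...), one row to a line, values as JSON. play_rows: Moves the arm, as the interface text tells. Its arguments: {"type":"object","properties":{"motion":{"type":"array"},"fingers":{"type":"number"}},"required":["motion"]}

```bash
mkdir -p pics; python3 - <<'E'
from rig import bot, imaging, finder
import cv2
s=bot.read_state(); print(s['time_s'],s['position'],s['tcp_rot'],s['force'],s['opening'])
for c in("top","side"):
    d=imaging.capture(c); cv2.imwrite(f"pics/{c}0.png",d["frame"][:,:,::-1])
    print(c,d['camera_matrix'],d['k1'],d['R'],d['t'])
    for n in("plate","plate_flat","jig","fence","stop","clamp_grip","clamp_arm","clamp_pad","pencil","router","screw_jar","screwdriver"):
        try: print(n,[(round(r['confidence'],2),[round(float(v),4) for v in r['at']]) for r in finder.recognise(c,n)][:4])
        except Exception as e: print(n,e)
E
```

```text
0.0 [ 0.2356406  -0.57811763  0.23855338] [[ 9.26123534e-01  3.77220066e-01 -4.70719249e-04]
 [ 3.77220182e-01 -9.26121170e-01  2.12439432e-03]
 [ 3.65421103e-04 -2.14501637e-03 -9.99997633e-01]] [-0.514658   -0.93217004 -0.19347771] 1.0025244158313256
top [[507.7859823    0.         320.85642431]
 [  0.         507.7859823  236.12401103]
 [  0.           0.           1.        ]] 0.027657071607923536 [[ 0.00398676 -0.99999001 -0.00202005]
 [-0.98950551 -0.00365316 -0.14444895]
 [ 0.14444013  0.00257473 -0.98951019]] [0.00756087 0.55375325 1.14358463]
plate [(0.78, [0.7433, 0.0714, 0.0049]), (0.68, [0.7448, -0.1246, 0.0089]), (0.66, [0.567, -0.2819, 0.0068]), (0.63, [0.4781, -0.057, 0.0247])]
plate_flat [(0.95, [0.743, 0.0635, 0.0054]), (0.89, [0.7437, -0.1206, 0.0052]), (0.64, [0.4799, -0.0574, 0.024])]
jig [(0.8, [0.5238, -0.0003, 0.0167])]
fence [(0.72, [0.5568, -0.0125, 0.0288])]
stop [(0.77, [0.4853, 0.0618, 0.0337])]
clamp_grip [(0.6, [0.6127, 0.0258, 0.1196])]
clamp_arm [(0.63, [0.4681, -0.3749, 0.0749]), (0.4, [0.5749, 0.0205, 0.0989])]
clamp_pad [(0.57, [0.6134, 0.0258, 0.12
[... 519 characters left out ...]
.0631, 0.0219]), (0.56, [0.7523, -0.1332, 0.0028]), (0.56, [0.742, 0.0601, 0.0105])]
plate_flat [(0.96, [0.7473, -0.1276, 0.0058]), (0.93, [0.484, -0.0664, 0.0226]), (0.77, [0.7435, 0.0591, 0.0068]), (0.64, [0.5711, -0.2838, 0.01])]
jig [(0.91, [0.5305, -0.0272, 0.0189])]
fence [(0.7, [0.5602, -0.03, 0.0314])]
stop [(0.54, [0.4865, 0.0567, 0.0353])]
clamp_grip [(0.65, [0.6133, 0.0203, 0.1056]), (0.35, [0.3422, -0.4273, 0.0253])]
clamp_arm [(0.45, [0.5812, 0.0119, 0.085])]
clamp_pad []
pencil [(0.91, [0.5344, -0.1505, 0.028])]
router [(0.93, [0.4365, 0.335, 0.0862])]
screw_jar [(0.95, [0.4694, -0.4006, 0.0719])]
screwdriver [(0.72, [0.3415, -0.4264, 0.0227]), (0.58, [0.5262, -0.029, 0.0187])]
```

View pics/top0.png

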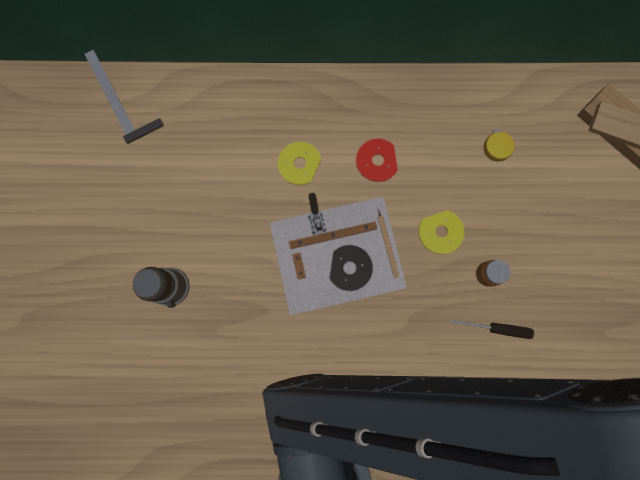

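View pics/side0.png

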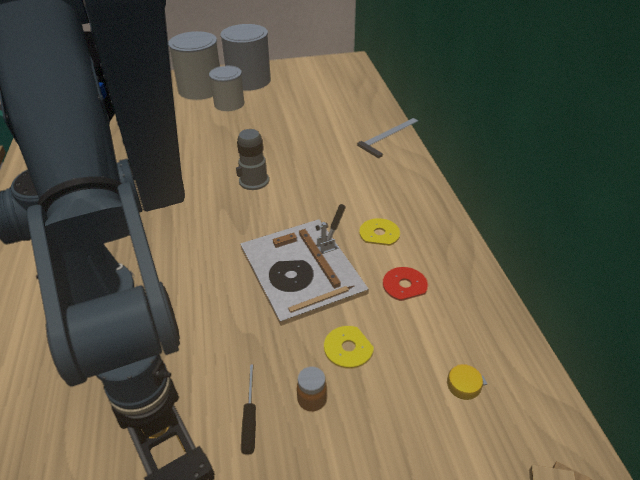

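The black plate is at top (350,268) on the board. The fence runs (290,244)–(377,227), the stop is at (299,266), the pencil is on the right and the clamp is open at (316,212). Next I'll measure the board, fence and plate precisely.

```bash
cat > h.py <<'E'
from rig import bot, imaging, finder
import cv2, numpy as np
from scipy.optimize import least_squares
def proj(d,X):
    X=np.atleast_2d(X); c=X@np.array(d['R']).T+np.array(d['t']); s=c[:,:2]/c[:,2:]
    s=s*(1+d['k1']*(s**2).sum(1,keepdims=True)); K=np.array(d['camera_matrix'])
    return s@K[:2,:2].T+K[:2,2]
def ortho(d,z,x0,x1,y0,y1,res):  # rows: x decreasing, cols: y decreasing
    xs=np.arange(x1,x0,-res); ys=np.arange(y1,y0,-res)
    A,B=np.meshgrid(xs,ys,indexing='ij')
    p=proj(d,np.c_[A.ravel(),B.ravel(),np.full(A.size,z)]).astype(np.float32)
    return cv2.remap(d['frame'],p[:,0].reshape(A.shape),p[:,1].reshape(A.shape),cv2.INTER_CUBIC),xs,ys
def plate_fit(d,guess):
    """black top face at z=.024: returns cx,cy,heading deg of flat normal, iou. guess xy"""
    res=.0005; im,xs,ys=ortho(d,.024,guess[0]-.08,guess[0]+.08,guess[1]-.08,guess[1]+.08,res)
    g=im.max(2).astype(float); m=(cv2.GaussianBlur(g,(0,0),1.5)<100)
    A,B=np.meshgrid(xs,ys,indexing='ij')
    def model(p):
        a=A-p[0];b=B-p[1]; r=np.hypot(a,b); u=a*np.cos(p[2])+b*np.sin(p[2])
        s=np.minimum(np.minimum(.054-r,.044-u),r-.015); return 1/(1+np.exp(-np.clip(s/.0008,-30,30)))
    best=None
    ms=m.astype(float)
    from scipy.optimize import minimize
    c=np.array([A[m].mean(),B[m].mean()])
    for t in np.arange(0,360,30):
        f=minimize(lambda p:((model(p)-ms)[::2,::2]**2).mean(),[*c,np.radians(t)],method='Nelder-Mead',options=dict(initial_simplex=[[*c,np.radians(t)],[c[0]+.004,c[1],np.radians(t)],[c[0],c[1]+.004,np.radians(t)],[*c,np.radians(t+20)]],maxiter=120))
        if best is None or f.fun<best.fun: best=f
    return best.x[0],best.x[1],np.degrees(best.x[2])%360,best.fun
E
python3 - <<'E'
from h import *
for c in("top","side"):
    d=imaging.capture(c); print(c,plate_fit(d,(.478,-.058)))
    # board corners
    im,xs,ys=ortho(d,.018,.36,.70,-.22,.18,.0005)
    hsv=cv2.cvtColor(im,cv2.COLOR_RGB2HSV); m=((hsv[...,1]<50)&(hsv[...,2]>90)).astype(np.uint8)
    m=cv2.morphologyEx(m,cv2.MORPH_OPEN,np.ones((9,9)))
    cs=max(cv2.findContours(m,0,2)[0],key=cv2.contourArea); h=cv2.convexHull(cs)
    r=cv2.minAreaRect(h); print('board',xs[int(r[0][1])],ys[int(r[0][0])],np.array(r[1])*.5,r[2])
    for n in("fence","stop","clamp_grip","pencil"):
        o=finder.outline_of(c,n)
        if o:
            z={'fence':.033,'stop':.033,'clamp_grip':.12,'pencil':.025}[n]
            dd=dict(d); dd['frame']=o[0]['pixels'].astype(np.uint8)*255
            q,X,Y=ortho(dd,z,.36,.70,-.22,.18,.0005); r=cv2.minAreaRect(np.argwhere(q>127)[:,::-1].astype(np.float32))
            print(n,o[0]['confidence'],X[int(r[0][1])],Y[int(r[0][0])],np.array(r[1])*.5,r[2])
    cv2.imwrite(f"pics/o_{c}.png",im[:,:,::-1])
E
```

```text
top (np.float64(0.4823514077120282), np.float64(-0.057236254143704), np.float64(81.8407186618985), np.float64(0.023313497238962345))
board 0.5135000000000205 -0.028500000000000192 [226.83872986 281.99707031] 76.71981048583984
fence 0.86 0.5575000000000156 -0.017500000000000182 [ 20.65233231 207.72311401] 76.45502471923828
stop 0.51 0.48400000000002374 0.06199999999999989 [62.070755   21.96500778] 78.69007110595703
clamp_grip 0.7 0.6110000000000098 0.027499999999999858 [52.71883392 18.78137779] 79.2156982421875
pencil 0.76 0.5345000000000182 -0.1470000000000003 [158.1315155   16.47058678] 75.79879760742188
side (np.float64(0.48298412629590615), np.float64(-0.06228498418985), np.float64(82.142496528879), np.float64(0.031572058979019046))
board 0.51850000000002 -0.030500000000000194 [235.42349243 281.63778687] 76.74714660644531
fence 0.57 0.5605000000000153 -0.02700000000000019 [ 28.41726685 221.42016602] 77.16439056396484
stop 0.51 0.48950000000002314 0.04949999999999988 [60.55761719 34.94316864] 71.56504821777344
clamp_grip 0.72 0.6065000000000103 -0.00400000000000017 [133.304245    18.64963722] 27.216110229492188
pencil 0.61 0.5375000000000179 -0.1540000000000003 [157.99395752  23.26629639] 74.55368041992188
```

View pics/o_top.png

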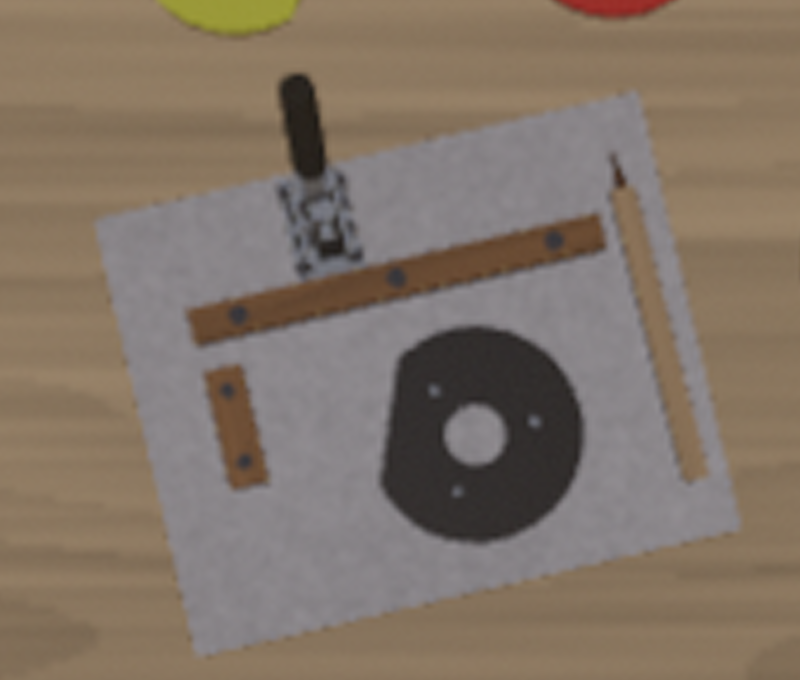

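Careful with the scale: shifts go in shares of 0.6 m and turns go in shares of pi rad. That gives: 0.212 m / 0.6 = 0.3533, 0.02 m / 0.6 = 0.0333, -13 degrees / 180 = -0.0722.

Request:
play_rows([
  [[0.3533, -0.325, 0.0333, 0, 0, -0.0722], [0.3533, -0.325, 0.0333, 0, 0, -0.0722], [0.3533, -0.325, 0.0333, 0, 0, -0.0722], [0.3533, -0.325, 0.0333, 0, 0, -0.0722], [0.3533, -0.325, 0.0333, 0, 0, -0.0722], [0.3533, -0.325, 0.0333, 0, 0, -0.0722], [0.3533, -0.325, 0.0333, 0, 0, -0.0722], [0.3533, -0.325, 0.0333, 0, 0, -0.0722]],
], fingers=0.05)

```text
time_s: 2.47
position: [0.3591, -0.3106, 0.2189]
tcp_rot: [[0.814, 0.58, -0.002], [0.58, -0.814, 0.007], [0.002, -0.007, -1.0]]
force: [-0.0, 0.9, -0.5]
opening: 0.59
grasp_force: 0.0
```

Converted, 0.247 m / 0.6 = 0.4117, -0.12 m / 0.6 = -0.2, -13 degrees / 180 = -0.0722.

Request:
play_rows([
  [[0.1, -0.055, 0.0167, 0, 0, -0.0222], [0.2, -0.11, 0.0333, 0, 0, -0.0444], [0.25, -0.1367, 0.0667, 0, 0, -0.0556], [0.3, -0.1667, 0.1, 0, 0, -0.0667], [0.35, -0.2, 0.1333, 0, 0, -0.0722], [0.4117, -0.2233, 0.1667, 0, 0, -0.0722], [0.4117, -0.2233, 0.2, 0, 0, -0.0722], [0.4117, -0.2233, 0.2, 0, 0, -0.0722]],
])

```text
time_s: 3.13
position: [0.4841, -0.0637, 0.0977]
tcp_rot: [[0.665, 0.747, -0.001], [0.747, -0.665, 0.001], [0.0, -0.001, -1.0]]
force: [-0.7, -0.7, 0.1]
opening: 0.573
grasp_force: 0.0
```

```bash
python3 - <<'E'
from h import *
s=bot.read_state(); R=s['tcp_rot'];print(s['time_s'],s['position'],R,s['force'],s['opening'],s['joint_positions'])
d=imaging.capture("side"); cv2.imwrite("pics/s1.png",d["frame"][180:340,200:420,::-1].repeat(3,0).repeat(3,1))
E
```

```text
3.1333 [ 0.48405503 -0.06371303  0.09768364] [[ 6.64963644e-01  7.46875206e-01 -8.82570472e-04]
 [ 7.46875726e-01 -6.64963124e-01  8.32872021e-04]
 [ 3.51746437e-05 -1.21300008e-03 -9.99999264e-01]] [-0.66020677 -0.66636285  0.09152812] 0.57287050692001 [-2.06558499e+01  3.34394998e+01  1.08489035e+02  4.34225615e-02
  3.81356232e+01  2.09895162e+01]
```

View pics/s1.png

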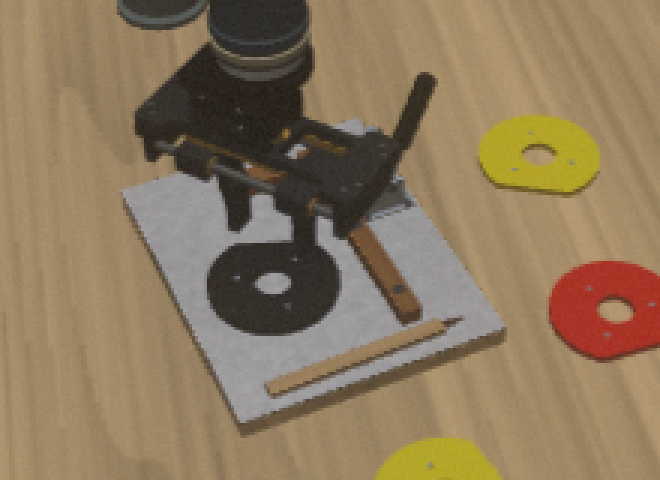

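The side view shows both fingertips hovering over the black plate, clear of the clamp handle (crop 420,90). Next I'll descend close to it.

Converted, 0.05 m / 0.6 = 0.0833, 0.045 m / 0.6 = 0.075.

Request:
play_rows([
  [[0, 0, 0.0333, 0, 0, 0], [0, 0, 0.0583, 0, 0, 0], [0, 0, 0.075, 0, 0, 0], [0, 0, 0.0833, 0, 0, 0], [0, 0, 0.0833, 0, 0, 0]],
])

```text
time_s: 3.6
position: [0.483, -0.067, 0.049]
tcp_rot: [[0.668, 0.744, -0.001], [0.744, -0.668, 0.0], [-0.001, -0.001, -1.0]]
force: [0.4, 0.3, -0.3]
opening: 0.574
grasp_force: 0.0
```

Converted, 0.0055 m / 0.6 = 0.0092, -0.005 m / 0.6 = -0.0083.

Request:
play_rows([
  [[0.005, -0.005, 0, 0, 0, 0], [0.0092, -0.0083, 0.0017, 0, 0, 0], [0.0092, -0.0083, 0.005, 0, 0, 0], [0.0092, -0.0083, 0.0083, 0, 0, 0], [0.0092, -0.0083, 0.0083, 0, 0, 0]],
])

```text
time_s: 4.02
position: [0.4833, -0.0589, 0.0447]
tcp_rot: [[0.667, 0.745, 0.0], [0.745, -0.667, -0.0], [0.0, 0.0, -1.0]]
force: [0.2, 0.3, -0.1]
opening: 0.574
grasp_force: 0.0
```

Converted, 0.0015 m / 0.6 = 0.0025, 0.001 m / 0.6 = 0.0017.

Request:
play_rows([
  [[0, 0, 0.0008, 0, 0, 0], [0, 0, 0.0017, 0, 0, 0], [0, 0, 0.0025, 0, 0, 0], [0, 0, 0.0025, 0, 0, 0]],
])

```text
time_s: 4.35
position: [0.4833, -0.0591, 0.043]
tcp_rot: [[0.667, 0.745, 0.0], [0.745, -0.667, -0.0], [0.0, 0.0, -1.0]]
force: [0.4, -0.0, -0.7]
opening: 0.577
grasp_force: 0.0
```

Converted, 0.001 m / 0.6 = 0.0017, 0.0005 m / 0.6 = 0.0008.

Request:
play_rows([
  [[0, 0, 0.0008, 0, 0, 0], [0, 0, 0.0017, 0, 0, 0], [0, 0, 0.0017, 0, 0, 0]],
])

```text
time_s: 4.6
position: [0.4832, -0.059, 0.0419]
tcp_rot: [[0.667, 0.745, -0.0], [0.745, -0.667, 0.0], [-0.0, -0.0, -1.0]]
force: [0.6, -0.3, 0.5]
opening: 0.576
grasp_force: 0.0
```

Converted, 0.0005 m / 0.6 = 0.0008.

Request:
play_rows([
  [[0, 0, 0.0008, 0, 0, 0], [0, 0, 0.0008, 0, 0, 0], [0, 0, 0.0008, 0, 0, 0]],
])

```text
time_s: 4.85
position: [0.4833, -0.059, 0.0415]
tcp_rot: [[0.667, 0.745, -0.0], [0.745, -0.667, 0.0], [-0.0, -0.0, -1.0]]
force: [0.3, 0.2, 0.7]
opening: 0.577
grasp_force: 0.0
```

Converted, 0.0005 m / 0.6 = 0.0008.

Request:
play_rows([
  [[0, 0, 0.0008, 0, 0, 0], [0, 0, 0.0008, 0, 0, 0], [0, 0, 0.0008, 0, 0, 0]],
])

```text
time_s: 5.1
position: [0.4833, -0.059, 0.0414]
tcp_rot: [[0.667, 0.745, 0.0], [0.745, -0.667, -0.0], [0.0, 0.0, -1.0]]
force: [-0.8, -0.7, 4.6]
opening: 0.574
grasp_force: 2.5
```

Converted, 0.0003 m / 0.6 = 0.0005.

Request:
play_rows([
  [[0, 0, 0.0005, 0, 0, 0], [0, 0, 0.0005, 0, 0, 0], [0, 0, 0.0005, 0, 0, 0]],
])

```text
time_s: 5.35
position: [0.4833, -0.059, 0.0414]
tcp_rot: [[0.667, 0.745, 0.0], [0.745, -0.667, -0.0], [0.0, 0.0, -1.0]]
force: [-1.0, 0.2, 7.3]
opening: 0.573
grasp_force: 4.0
```

Converted, 15 degrees / 180 = 0.0833.

Request:
play_rows([
  [[0, 0, 0, 0, 0, 0.0083], [0, 0, 0, 0, 0, 0.0222], [0, 0, 0, 0, 0, 0.0389], [0, 0, 0, 0, 0, 0.0556], [0, 0, 0, 0, 0, 0.0722], [0, 0, 0, 0, 0, 0.0833], [0, 0, 0, 0, 0, 0.0833]],
])

```text
time_s: 5.93
position: [0.4835, -0.0592, 0.0414]
tcp_rot: [[0.838, 0.546, 0.001], [0.546, -0.838, -0.001], [0.0, 0.001, -1.0]]
force: [-1.5, 0.4, 8.4]
opening: 0.576
grasp_force: 3.8
```

Converted, 27 degrees / 180 = 0.15.

Request:
play_rows([
  [[0, 0, 0, 0, 0, 0.0111], [0, 0, 0, 0, 0, 0.0306], [0, 0, 0, 0, 0, 0.0528], [0, 0, 0, 0, 0, 0.075], [0, 0, 0, 0, 0, 0.0972], [0, 0, 0, 0, 0, 0.1194], [0, 0, 0, 0, 0, 0.1389], [0, 0, 0, 0, 0, 0.15]],
])

```text
time_s: 6.6
position: [0.4837, -0.0591, 0.0414]
tcp_rot: [[0.994, 0.106, 0.001], [0.106, -0.994, -0.001], [0.001, 0.001, -1.0]]
force: [0.3, 0.1, 7.0]
opening: 0.572
grasp_force: 3.6
```

Converted, 27 degrees / 180 = 0.15.

Request:
play_rows([
  [[0, 0, 0, 0, 0, 0.0111], [0, 0, 0, 0, 0, 0.0306], [0, 0, 0, 0, 0, 0.0528], [0, 0, 0, 0, 0, 0.075], [0, 0, 0, 0, 0, 0.0972], [0, 0, 0, 0, 0, 0.1194], [0, 0, 0, 0, 0, 0.1389], [0, 0, 0, 0, 0, 0.15]],
])

```text
time_s: 7.27
position: [0.4841, -0.0592, 0.0414]
tcp_rot: [[0.934, -0.357, 0.002], [-0.357, -0.934, -0.001], [0.002, 0.0, -1.0]]
force: [-0.7, 0.2, 6.7]
opening: 0.575
grasp_force: 3.4
```

```bash
python3 - <<'E'
from h import *
s=bot.read_state(); print(s['time_s'],s['position'],np.round(s['tcp_rot'],3),s['force'],s['joint_positions'])
d=imaging.capture("side"); cv2.imwrite("pics/s2.png",d["frame"][180:340,200:420,::-1].repeat(3,0).repeat(3,1))
E
```

```text
7.2667 [ 0.48407736 -0.05924897  0.04141811] [[ 0.934 -0.357  0.002]
 [-0.357 -0.934 -0.001]
 [ 0.002  0.    -1.   ]] [-0.73722523  0.18336827  6.71309056] [-2.01309953e+01  3.98007725e+01  1.10078157e+02 -1.01585000e-02
  2.99956269e+01  9.08223113e+01]
```

View pics/s2.png

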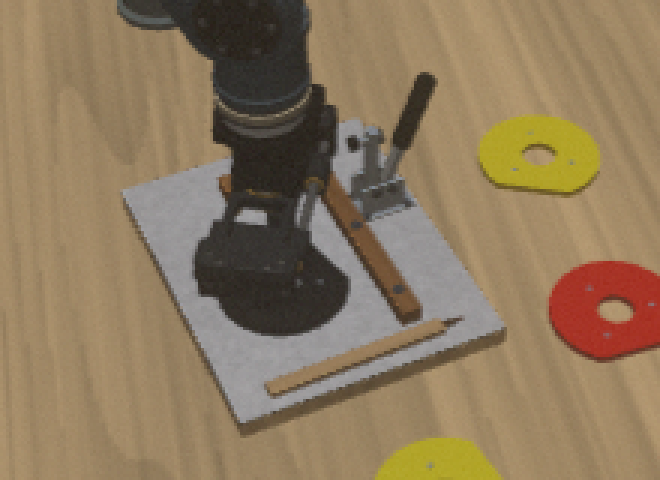

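The flat (crop 345,285) now looks parallel to the fence. Next I'll lift, re-align the gripper with the fence, and press again.

Converted, -0.012 m / 0.6 = -0.02, -0.005 m / 0.6 = -0.0083, -34 degrees / 180 = -0.1889.

Request:
play_rows([
  [[0, 0, -0.0083, 0, 0, 0], [0, 0, -0.02, 0, 0, 0], [0, 0, -0.02, 0, 0, -0.0389], [0, 0, -0.02, 0, 0, -0.0778], [0, 0, -0.02, 0, 0, -0.1167], [0, 0, -0.02, 0, 0, -0.1556], [0, 0, -0.02, 0, 0, -0.1889], [0, 0, -0.02, 0, 0, -0.1889]],
])

```text
time_s: 7.98
position: [0.4832, -0.059, 0.053]
tcp_rot: [[0.973, 0.23, 0.0], [0.23, -0.973, -0.0], [-0.0, 0.0, -1.0]]
force: [-0.4, 0.3, -0.1]
opening: 0.573
grasp_force: 0.0
```

Converted, 0.0115 m / 0.6 = 0.0192, 0.0105 m / 0.6 = 0.0175.

Request:
play_rows([
  [[0, 0, 0.0067, 0, 0, 0], [0, 0, 0.0133, 0, 0, 0], [0, 0, 0.0175, 0, 0, 0], [0, 0, 0.0192, 0, 0, 0], [0, 0, 0.0192, 0, 0, 0]],
])

```text
time_s: 8.4
position: [0.4831, -0.0589, 0.0414]
tcp_rot: [[0.974, 0.227, -0.0], [0.227, -0.974, 0.0], [-0.0, -0.0, -1.0]]
force: [-1.4, -0.2, 5.7]
opening: 0.577
grasp_force: 2.5
```

Converted, -0.044 m / 0.6 = -0.0733, 0.0002 m / 0.6 = 0.0003.

Request:
play_rows([
  [[0.0017, -0.0033, 0.0003, 0, 0, 0], [0.0067, -0.0117, 0.0003, 0, 0, 0], [0.0133, -0.0233, 0.0003, 0, 0, 0], [0.02, -0.035, 0.0003, 0, 0, 0], [0.0267, -0.0467, 0.0003, 0, 0, 0], [0.0333, -0.0583, 0.0003, 0, 0, 0], [0.0383, -0.0683, 0.0003, 0, 0, 0], [0.0417, -0.0733, 0.0003, 0, 0, 0]],
])

```text
time_s: 9.07
position: [0.4981, -0.0105, 0.0414]
tcp_rot: [[0.974, 0.228, 0.001], [0.228, -0.974, -0.001], [0.001, 0.001, -1.0]]
force: [-0.7, -3.6, 6.4]
opening: 0.578
grasp_force: 2.9
```

Converted, 0.002 m / 0.6 = 0.0033, 0.001 m / 0.6 = 0.0017.

Request:
play_rows([
  [[0.0017, 0, 0, 0, 0, 0], [0.0033, 0, 0, 0, 0, 0], [0.0033, 0, 0, 0, 0, 0]],
])

```text
time_s: 9.32
position: [0.4984, -0.01, 0.0414]
tcp_rot: [[0.974, 0.228, -0.003], [0.228, -0.974, -0.0], [-0.003, -0.0, -1.0]]
force: [-3.1, -1.0, 7.1]
opening: 0.576
grasp_force: 4.1
```

Converted, 0.002 m / 0.6 = 0.0033, 0.001 m / 0.6 = 0.0017.

Request:
play_rows([
  [[0.0017, 0, 0, 0, 0, 0], [0.0033, 0, 0, 0, 0, 0], [0.0033, 0, 0, 0, 0, 0]],
])

```text
time_s: 9.57
position: [0.4986, -0.0098, 0.0414]
tcp_rot: [[0.974, 0.228, -0.006], [0.228, -0.974, -0.0], [-0.006, -0.001, -1.0]]
force: [-5.5, -4.5, 10.4]
opening: 0.575
grasp_force: 5.2
```

```bash
python3 - <<'E'
from h import *
s=bot.read_state(); print(s['time_s'],s['position'],np.round(s['tcp_rot'],4).tolist(),s['force'],s['moment'])
d=imaging.capture("side"); cv2.imwrite("pics/s3.png",cv2.resize(d["frame"][210:330,230:390,::-1],None,fx=5,fy=5,interpolation=2))
E
```

```text
9.5667 [ 0.49863801 -0.00984988  0.04138491] [[0.9737, 0.2278, -0.0061], [0.2278, -0.9737, -0.0001], [-0.006, -0.0013, -1.0]] [-5.49267546 -4.52937074 10.40822581] [-0.90438659  1.00787138 -0.09207999]
```

View pics/s3.png

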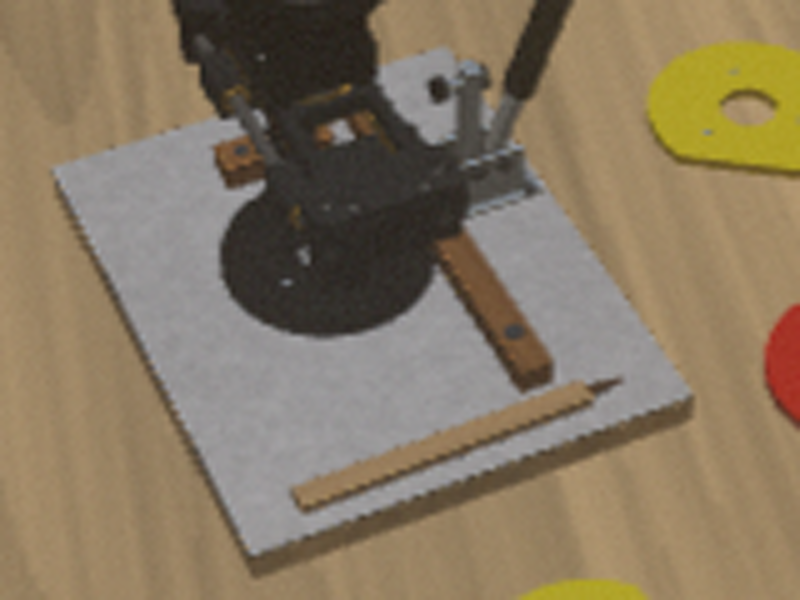

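Converted, -0.003 m / 0.6 = -0.005, -0.002 m / 0.6 = -0.0033.

Request:
play_rows([
  [[-0.0008, -0.0017, -0.0003, 0, 0, 0], [-0.0008, -0.0033, -0.0003, 0, 0, 0], [-0.0008, -0.005, -0.0003, 0, 0, 0], [-0.0008, -0.005, -0.0003, 0, 0, 0]],
])

```text
time_s: 9.95
position: [0.5, -0.0071, 0.0414]
tcp_rot: [[0.974, 0.227, -0.001], [0.227, -0.974, -0.001], [-0.001, 0.0, -1.0]]
force: [-0.8, -2.6, 5.9]
opening: 0.571
grasp_force: 2.9
```

Converted, 0.002 m / 0.6 = 0.0033, 0.001 m / 0.6 = 0.0017.

Request:
play_rows([
  [[0.0017, 0, 0, 0, 0, 0], [0.0033, 0, 0, 0, 0, 0], [0.0033, 0, 0, 0, 0, 0]],
])

```text
time_s: 10.2
position: [0.5004, -0.0067, 0.0414]
tcp_rot: [[0.974, 0.228, -0.004], [0.228, -0.974, -0.0], [-0.004, -0.001, -1.0]]
force: [-5.6, -4.9, 7.9]
opening: 0.576
grasp_force: 4.1
```

Converted, -0.003 m / 0.6 = -0.005, -0.001 m / 0.6 = -0.0017.

Request:
play_rows([
  [[0, -0.0017, 0, 0, 0, 0], [0, -0.0033, 0, 0, 0, 0], [0, -0.005, 0, 0, 0, 0], [0, -0.005, 0, 0, 0, 0]],
])

```text
time_s: 10.53
position: [0.5018, -0.0037, 0.0414]
tcp_rot: [[0.974, 0.228, 0.0], [0.228, -0.974, -0.001], [0.0, 0.001, -1.0]]
force: [-2.1, -3.5, 5.8]
opening: 0.575
grasp_force: 2.7
```

Force ratio is about 0.9, so the finger is slipping: the plate is touching something. I'll lift and move aside to look.

Converted, 0.2 m / 0.6 = 0.3333, 0.16 m / 0.6 = 0.2667.

Request:
play_rows([
  [[0, 0, -0.0133, 0, 0, 0], [0, 0, -0.05, 0, 0, 0], [0, 0, -0.1, 0, 0, 0], [0, 0.0667, -0.1167, 0, 0, 0], [0, 0.1333, -0.1333, 0, 0, 0], [0, 0.2, -0.1333, 0, 0, 0], [0, 0.2667, -0.1333, 0, 0, 0], [0, 0.3333, -0.1333, 0, 0, 0]],
])

```text
time_s: 11.2
position: [0.5476, -0.1994, 0.1218]
tcp_rot: [[0.974, 0.228, 0.001], [0.228, -0.974, 0.0], [0.001, -0.0, -1.0]]
force: [0.8, -1.1, 0.1]
opening: 0.576
grasp_force: 0.0
```

```bash
python3 - <<'E'
from h import *
d=imaging.capture("side"); f=plate_fit(d,(.505,-.01)); print('side',f)
c,s=np.cos(np.radians(13.25)),np.sin(np.radians(13.25)); print('uv',f[0]*c+f[1]*s,-f[0]*s+f[1]*c)
cv2.imwrite("pics/s4.png",cv2.resize(d["frame"][210:330,230:390,::-1],None,fx=5,fy=5,interpolation=2))
d=imaging.capture("top");f=plate_fit(d,(.505,-.01)); print('top',f);print('uv',f[0]*c+f[1]*s,-f[0]*s+f[1]*c)
im,_,_=ortho(d,.018,.43,.60,-.09,.11,.00025);cv2.imwrite("pics/t4.png",im[:,:,::-1][:600])
E
```

```text
side (np.float64(0.5026121691702103), np.float64(-0.014276007864420313), np.float64(171.70686642288928), np.float64(0.3316587674960541))
uv 0.4859601939367602 -0.12909487560501973
top (np.float64(0.5236582704389153), np.float64(-0.02417901050437613), np.float64(154.03250655653838), np.float64(0.40950136443460877))
uv 0.5041762603067923 -0.1435580276094117
```

View pics/t4.png

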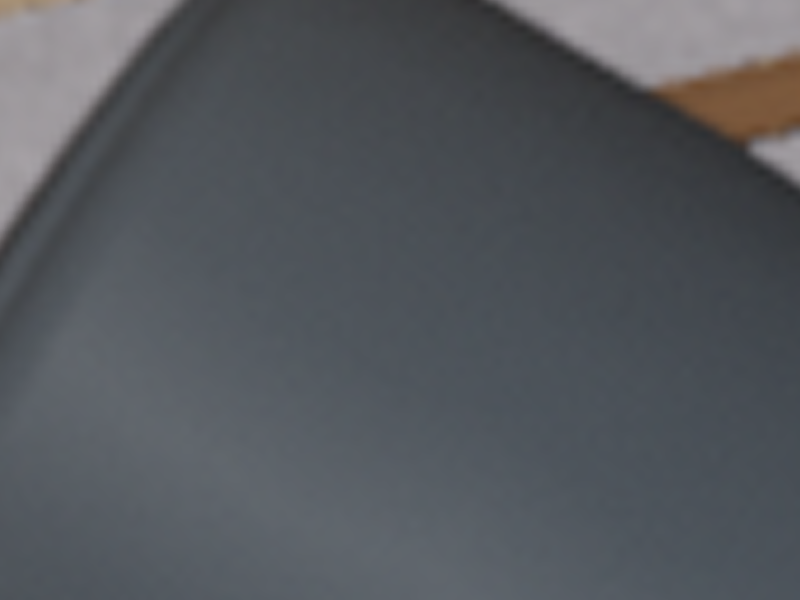

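The arm's elbow covers the plate in the top view, so I'm moving further aside.

Converted, 0.25 m / 0.6 = 0.4167, 0.24 m / 0.6 = 0.4.

Request:
play_rows([
  [[0, 0.0667, -0.0333, 0, 0, 0], [0, 0.1333, -0.0667, 0, 0, 0], [0, 0.2, -0.1, 0, 0, 0], [0, 0.2667, -0.1333, 0, 0, 0], [0, 0.3333, -0.1333, 0, 0, 0], [0, 0.4, -0.1333, 0, 0, 0], [0, 0.4167, -0.1333, 0, 0, 0], [0, 0.4167, -0.1333, 0, 0, 0]],
])

```text
time_s: 11.97
position: [0.6044, -0.4458, 0.2008]
tcp_rot: [[0.975, 0.224, 0.002], [0.224, -0.975, -0.002], [0.001, 0.003, -1.0]]
force: [-0.4, 0.1, 0.5]
opening: 0.574
grasp_force: 0.0
```

```bash
python3 - <<'E'
from h import *
c,s=np.cos(np.radians(13.25)),np.sin(np.radians(13.25))
st=bot.read_state(); print(st['time_s'],st['position'])
for n in("side","top"):
    d=imaging.capture(n);f=plate_fit(d,(.496,-.012)); print(n,f);print('uv',f[0]*c+f[1]*s,-f[0]*s+f[1]*c)
im,_,_=ortho(d,.018,.43,.60,-.09,.11,.00025);cv2.imwrite("pics/t5.png",im[:600,:,::-1])
cv2.imwrite("pics/t5f.png",d['frame'][...,::-1])
E
```

```text
11.9667 [ 0.6043641  -0.44582133  0.20080629]
side (np.float64(0.5033198887370882), np.float64(-0.014199607531131357), np.float64(12.854579933508887), np.float64(0.07849121882742933))
uv 0.4866665844702222 -0.12918271870664866
top (np.float64(0.5024798962309459), np.float64(-0.008963317157910156), np.float64(13.680529367164034), np.float64(0.05920574557755314))
uv 0.4870491129880066 -0.1238932956552993
```

View pics/t5.png

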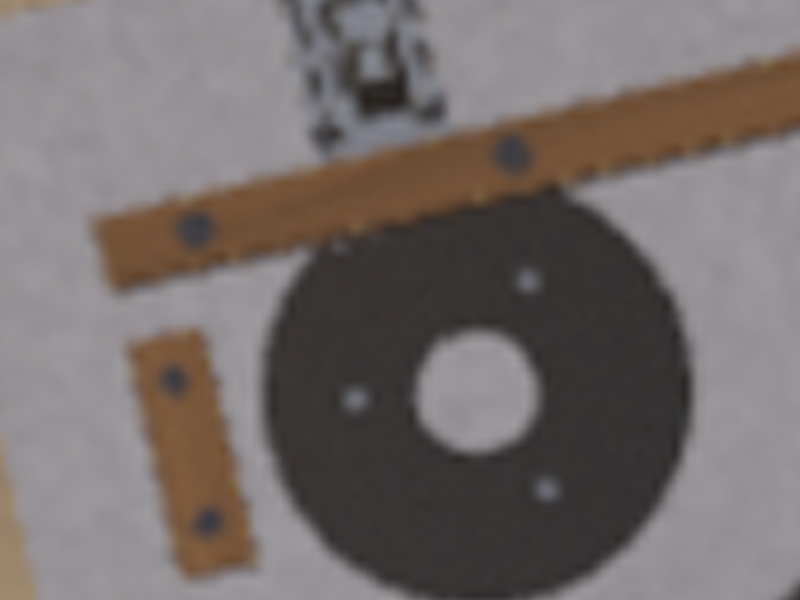

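The top ortho view shows the flat flush on the fence, from (330,235) to (560,190). There is a gap of about 9.5 mm to the stop face at column 230, against the plate edge at 268. I'll go back and slide it along the fence.

Converted, -0.3 m / 0.6 = -0.5, -0.28 m / 0.6 = -0.4667.

Request:
play_rows([
  [[0, -0.0667, 0, 0, 0, 0], [0, -0.1333, 0, 0, 0, 0], [0, -0.2, 0, 0, 0, 0], [0, -0.2667, 0, 0, 0, 0], [0, -0.3333, 0.0167, 0, 0, 0], [0, -0.4, 0.0333, 0, 0, 0], [-0.0033, -0.4667, 0.0667, 0, 0, 0], [-0.0033, -0.5, 0.1, 0, 0, 0]],
])

```text
time_s: 12.73
position: [0.5308, -0.1434, 0.1419]
tcp_rot: [[0.973, 0.231, -0.002], [0.231, -0.973, 0.003], [-0.001, -0.003, -1.0]]
force: [-0.9, -0.2, -0.4]
opening: 0.574
grasp_force: 0.0
```

Request:
play_rows([
  [[0, -0.0667, 0.0167, 0, 0, 0], [0, -0.1333, 0.0333, 0, 0, 0], [0, -0.2, 0.05, 0, 0, 0], [0, -0.245, 0.0833, 0, 0, 0], [0, -0.245, 0.125, 0, 0, 0], [0, -0.245, 0.1433, 0, 0, 0], [0, -0.245, 0.1433, 0, 0, 0]],
])

```text
time_s: 13.32
position: [0.4967, -0.0036, 0.0537]
tcp_rot: [[0.973, 0.231, -0.007], [0.231, -0.973, 0.002], [-0.006, -0.003, -1.0]]
force: [0.3, -0.2, -0.7]
opening: 0.579
grasp_force: 0.0
```

Request:
play_rows([
  [[0.0033, 0.005, 0.0033, 0, 0, 0], [0.0067, 0.01, 0.01, 0, 0, 0], [0.0067, 0.01, 0.0167, 0, 0, 0], [0.0067, 0.01, 0.0192, 0, 0, 0], [0.0067, 0.01, 0.0192, 0, 0, 0]],
])

```text
time_s: 13.73
position: [0.5056, -0.012, 0.0439]
tcp_rot: [[0.974, 0.227, 0.0], [0.227, -0.974, 0.0], [0.0, -0.0, -1.0]]
force: [-0.3, -0.3, 0.4]
opening: 0.576
grasp_force: 0.0
```

Converted, 0.0006 m / 0.6 = 0.001, 0.0003 m / 0.6 = 0.0005.

Request:
play_rows([
  [[0, 0, 0.0005, 0, 0, 0], [0, 0, 0.001, 0, 0, 0], [0, 0, 0.001, 0, 0, 0]],
])

```text
time_s: 13.98
position: [0.5056, -0.0118, 0.0433]
tcp_rot: [[0.974, 0.227, 0.0], [0.227, -0.974, -0.0], [0.0, 0.0, -1.0]]
force: [0.2, -0.2, 0.2]
opening: 0.573
grasp_force: 0.0
```

Converted, 0.0024 m / 0.6 = 0.004, 0.0022 m / 0.6 = 0.0037.

Request:
play_rows([
  [[0, 0, 0.0017, 0, 0, 0], [0, 0, 0.003, 0, 0, 0], [0, 0, 0.0037, 0, 0, 0], [0, 0, 0.004, 0, 0, 0], [0, 0, 0.004, 0, 0, 0]],
])

```text
time_s: 14.4
position: [0.5056, -0.0117, 0.0414]
tcp_rot: [[0.974, 0.228, 0.0], [0.228, -0.974, -0.0], [0.0, 0.0, -1.0]]
force: [-1.0, -0.3, 7.0]
opening: 0.576
grasp_force: 3.1
```

Converted, -0.0075 m / 0.6 = -0.0125, -0.0065 m / 0.6 = -0.0108.

Request:
play_rows([
  [[0.0005, -0.0017, 0, 0, 0, 0], [0.0008, -0.0033, 0, 0, 0, 0], [0.0008, -0.0058, 0, 0, 0, 0], [0.0008, -0.0083, 0, 0, 0, 0], [0.0008, -0.0108, 0, 0, 0, 0], [0.0008, -0.0125, 0, 0, 0, 0], [0.0008, -0.0125, 0, 0, 0, 0]],
])

```text
time_s: 14.98
position: [0.5052, -0.0049, 0.0414]
tcp_rot: [[0.974, 0.228, 0.002], [0.228, -0.974, -0.001], [0.002, 0.002, -1.0]]
force: [0.1, -3.1, 6.1]
opening: 0.575
grasp_force: 2.9
```

Converted, -0.0015 m / 0.6 = -0.0025, -0.001 m / 0.6 = -0.0017.

Request:
play_rows([
  [[0, -0.0008, 0, 0, 0, 0], [0, -0.0017, 0, 0, 0, 0], [0, -0.0025, 0, 0, 0, 0], [0, -0.0025, 0, 0, 0, 0]],
])

```text
time_s: 15.32
position: [0.5049, -0.0036, 0.0414]
tcp_rot: [[0.974, 0.228, 0.002], [0.228, -0.974, -0.001], [0.002, 0.002, -1.0]]
force: [-0.4, -3.6, 6.4]
opening: 0.575
grasp_force: 2.9
```

Converted, -0.0015 m / 0.6 = -0.0025, -0.001 m / 0.6 = -0.0017.

Request:
play_rows([
  [[0, -0.0008, 0, 0, 0, 0], [0, -0.0017, 0, 0, 0, 0], [0, -0.0025, 0, 0, 0, 0], [0, -0.0025, 0, 0, 0, 0]],
])

```text
time_s: 15.65
position: [0.5048, -0.0024, 0.0415]
tcp_rot: [[0.973, 0.229, 0.003], [0.229, -0.973, -0.002], [0.002, 0.002, -1.0]]
force: [-0.1, -4.2, 4.5]
opening: 0.572
grasp_force: 2.8
```

Converted, -0.0015 m / 0.6 = -0.0025, -0.001 m / 0.6 = -0.0017.

Request:
play_rows([
  [[0.0005, -0.0008, 0.0005, 0, 0, 0], [0.0012, -0.0017, 0.0005, 0, 0, 0], [0.0017, -0.0025, 0.0005, 0, 0, 0], [0.0017, -0.0025, 0.0005, 0, 0, 0]],
])

```text
time_s: 15.98
position: [0.505, -0.0014, 0.0414]
tcp_rot: [[0.973, 0.23, 0.002], [0.23, -0.973, -0.003], [0.001, 0.003, -1.0]]
force: [-1.4, -7.3, 9.0]
opening: 0.575
grasp_force: 4.3
```

Converted, -0.0015 m / 0.6 = -0.0025, -0.001 m / 0.6 = -0.0017.

Request:
play_rows([
  [[0.0005, -0.0008, 0, 0, 0, 0], [0.0008, -0.0017, 0, 0, 0, 0], [0.0008, -0.0025, 0, 0, 0, 0], [0.0008, -0.0025, 0, 0, 0, 0]],
])

```text
time_s: 16.32
position: [0.5053, 0.0002, 0.0414]
tcp_rot: [[0.973, 0.23, 0.002], [0.23, -0.973, -0.003], [0.001, 0.003, -1.0]]
force: [-2.3, -7.5, 8.0]
opening: 0.576
grasp_force: 4.2
```

Converted, 0.002 m / 0.6 = 0.0033, 0.001 m / 0.6 = 0.0017.

Request:
play_rows([
  [[0.0008, -0.0005, 0, 0, 0, 0], [0.0017, -0.0008, 0, 0, 0, 0], [0.0025, -0.0008, 0, 0, 0, 0], [0.0033, -0.0008, 0, 0, 0, 0], [0.0033, -0.0008, 0, 0, 0, 0]],
])

```text
time_s: 16.73
position: [0.5056, 0.0009, 0.0414]
tcp_rot: [[0.973, 0.231, -0.002], [0.231, -0.973, -0.003], [-0.002, 0.002, -1.0]]
force: [-4.4, -10.1, 11.1]
opening: 0.57
grasp_force: 5.3
```

Converted, 0.2 m / 0.6 = 0.3333, -0.003 m / 0.6 = -0.005.

Request:
play_rows([
  [[0, 0, -0.005, 0, 0, 0], [0, 0, -0.0333, 0, 0, 0], [0, 0, -0.1, 0, 0, 0], [0, 0.0667, -0.1167, 0, 0, 0], [0, 0.1333, -0.1333, 0, 0, 0], [0, 0.2, -0.1667, 0, 0, 0], [0, 0.2667, -0.2, 0, 0, 0], [0, 0.3333, -0.2333, 0, 0, 0]],
])

```text
time_s: 17.4
position: [0.5498, -0.185, 0.1771]
tcp_rot: [[0.974, 0.228, -0.0], [0.228, -0.974, 0.001], [-0.0, -0.001, -1.0]]
force: [0.6, 0.7, 0.4]
opening: 0.571
grasp_force: 0.0
```

Converted, 0.25 m / 0.6 = 0.4167, 0.24 m / 0.6 = 0.4.

Request:
play_rows([
  [[0, 0.0667, -0.0167, 0, 0, 0], [0, 0.1333, -0.0333, 0, 0, 0], [0, 0.2, -0.0333, 0, 0, 0], [0, 0.2667, -0.0333, 0, 0, 0], [0, 0.3333, -0.0333, 0, 0, 0], [0, 0.4, -0.0333, 0, 0, 0], [0, 0.4167, -0.0333, 0, 0, 0]],
], fingers=0.0)

```text
time_s: 17.98
position: [0.6073, -0.434, 0.1957]
tcp_rot: [[0.975, 0.224, 0.003], [0.224, -0.975, -0.004], [0.001, 0.005, -1.0]]
force: [0.7, -0.4, -0.3]
opening: 0.129
grasp_force: 0.0
```

```bash
python3 - <<'E'
from h import *
c,s=np.cos(np.radians(13.25)),np.sin(np.radians(13.25))
st=bot.read_state(); print(st['time_s'],st['position'],np.round(st['tcp_rot'],3).tolist())
for n in("side","top"):
    d=imaging.capture(n);f=plate_fit(d,(.498,-.005)); print(n,f);print('uv',f[0]*c+f[1]*s,-f[0]*s+f[1]*c)
im,_,_=ortho(d,.018,.45,.65,-.09,.11,.00025);cv2.imwrite("pics/t6.png",im[200:800,:,::-1])
E
```

```text
17.9833 [ 0.6073334  -0.43397929  0.19571625] [[0.975, 0.224, 0.003], [0.224, -0.975, -0.004], [0.001, 0.005, -1.0]]
side (np.float64(0.501873031386564), np.float64(-0.005410057934509386), np.float64(12.941959437622303), np.float64(0.0832943816881648))
uv 0.4872728117388486 -0.1202955331677383
top (np.float64(0.5009795374185376), np.float64(-0.00028290865947746294), np.float64(12.885981898970646), np.float64(0.06178248823474008))
uv 0.4875782478609671 -0.11510008324163325
```

View pics/t6.png

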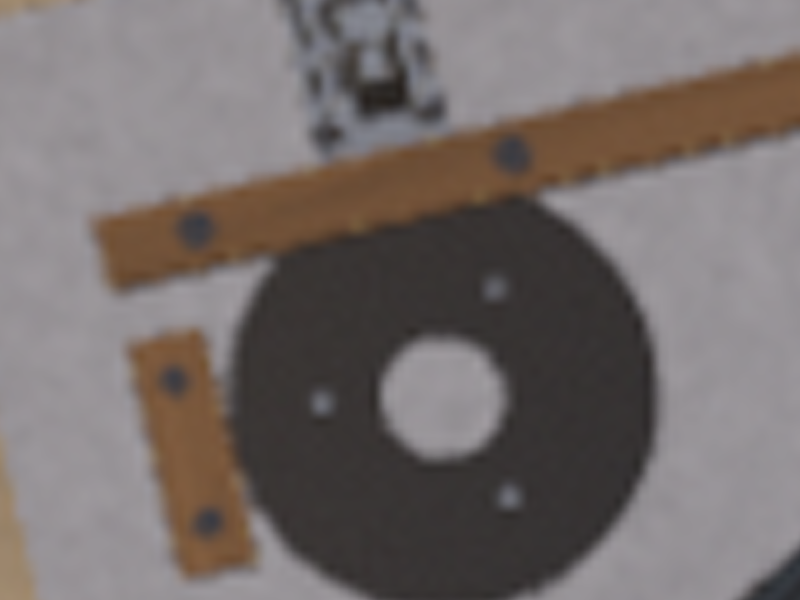

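The plate is now flush on the fence and touching the stop (contact near 240,440), so I'll go for the clamp handle.

Converted, -0.3 m / 0.6 = -0.5, -0.28 m / 0.6 = -0.4667.

Request:
play_rows([
  [[0.0133, -0.0667, 0, 0, 0, 0], [0.0267, -0.1333, 0, 0, 0, 0], [0.04, -0.2, 0, 0, 0, 0], [0.0533, -0.2667, 0, 0, 0, 0], [0.0667, -0.3333, 0, 0, 0, 0], [0.08, -0.4, 0, 0, 0, 0], [0.0933, -0.4667, 0, 0, 0, 0], [0.1, -0.5, 0, 0, 0, 0]],
], fingers=0.0)

```text
time_s: 18.75
position: [0.5939, -0.1137, 0.1961]
tcp_rot: [[0.973, 0.232, -0.004], [0.232, -0.973, 0.004], [-0.003, -0.005, -1.0]]
force: [-1.0, 0.0, -1.0]
opening: 0.008
grasp_force: 0.0
```

Converted, -0.145 m / 0.6 = -0.2417, 0.008 m / 0.6 = 0.0133.

Request:
play_rows([
  [[0.0133, -0.05, 0, 0, 0, 0], [0.0267, -0.1167, 0, 0, 0, 0], [0.04, -0.1833, 0, 0, 0, 0], [0.05, -0.2333, 0, 0, 0, 0], [0.0533, -0.2417, 0, 0, 0, 0], [0.0533, -0.2417, 0, 0, 0, 0], [0.0533, -0.2417, 0, 0, 0, 0]],
])

```text
time_s: 19.33
position: [0.5941, 0.0281, 0.1964]
tcp_rot: [[0.973, 0.23, -0.001], [0.23, -0.973, -0.0], [-0.001, 0.0, -1.0]]
force: [-0.2, 0.6, 0.2]
opening: 0.006
grasp_force: 0.0
```

```bash
python3 - <<'E'
from h import *
c,s=np.cos(np.radians(13.25)),np.sin(np.radians(13.25))
st=bot.read_state(); p=st['position'];print(st['time_s'],p,np.round(st['tcp_rot'],3).tolist(),st['opening'],st['joint_positions'])
print('uv',p[0]*c+p[1]*s,-p[0]*s+p[1]*c)
E
```

```text
19.3333 [0.59407509 0.02809089 0.19642285] [[0.973, 0.23, -0.001], [0.23, -0.973, -0.0], [-0.001, 0.0, -1.0]] 0.006221235908296647 [-8.04062449e+00  3.08690131e+01  8.90006100e+01 -2.03523000e-02
  6.01752013e+01  6.86682300e+01]
uv 0.5846988174398079 -0.10881915139402724
```

Converted, 0.051 m / 0.6 = 0.085, 0.007 m / 0.6 = 0.0117.

Request:
play_rows([
  [[0, 0.0067, 0.0083, 0, 0, 0], [0, 0.0117, 0.025, 0, 0, 0], [0, 0.0117, 0.05, 0, 0, 0], [0, 0.0117, 0.075, 0, 0, 0], [0, 0.0117, 0.085, 0, 0, 0], [0, 0.0117, 0.085, 0, 0, 0]],
])

```text
time_s: 19.83
position: [0.5952, 0.0187, 0.1428]
tcp_rot: [[0.974, 0.225, -0.005], [0.225, -0.974, 0.001], [-0.005, -0.002, -1.0]]
force: [0.5, -0.7, -0.9]
opening: 0.006
grasp_force: 0.0
```

Converted, 0.01 m / 0.6 = 0.0167, 0.005 m / 0.6 = 0.0083.

Request:
play_rows([
  [[0.0033, 0, 0, 0, 0, 0], [0.0083, 0, 0, 0, 0, 0], [0.0133, 0, 0, 0, 0, 0], [0.0167, 0, 0.0017, 0, 0, 0], [0.0167, 0, 0.0017, 0, 0, 0]],
])

```text
time_s: 20.25
position: [0.6069, 0.0224, 0.145]
tcp_rot: [[0.974, 0.228, 0.001], [0.228, -0.974, -0.0], [0.0, 0.001, -1.0]]
force: [-1.3, -0.4, 2.2]
opening: 0.009
grasp_force: 0.8
```

Request:
play_rows([
  [[0.005, 0, 0.0017, 0, 0, 0], [0.0117, 0, 0.005, 0, 0, 0], [0.02, 0, 0.0092, 0, 0, 0], [0.03, 0, 0.015, 0, 0, 0], [0.04, 0, 0.0208, 0, 0, 0], [0.05, 0, 0.0283, 0, 0, 0], [0.0595, 0, 0.0367, 0, 0, 0], [0.0595, 0, 0.0367, 0, 0, 0]],
])

```text
time_s: 20.92
position: [0.6428, 0.031, 0.1218]
tcp_rot: [[0.974, 0.228, 0.002], [0.228, -0.974, 0.0], [0.002, 0.0, -1.0]]
force: [-0.3, -0.0, 1.8]
opening: 0.007
grasp_force: 0.7
```

Converted, 0.037 m / 0.6 = 0.0617, 0.0126 m / 0.6 = 0.021.

Request:
play_rows([
  [[0.005, 0, 0.005, 0, 0, 0], [0.0133, 0, 0.015, 0, 0, 0], [0.021, 0, 0.0275, 0, 0, 0], [0.0267, 0, 0.0383, 0, 0, 0], [0.0317, 0, 0.05, 0, 0, 0], [0.035, 0, 0.0617, 0, 0, 0], [0.035, 0, 0.0617, 0, 0, 0]],
])

```text
time_s: 21.5
position: [0.662, 0.0354, 0.0836]
tcp_rot: [[0.974, 0.228, -0.0], [0.228, -0.974, -0.0], [-0.0, -0.0, -1.0]]
force: [0.4, 0.2, 1.2]
opening: 0.004
grasp_force: 0.3
```

Converted, 0.011 m / 0.6 = 0.0183, 0.009 m / 0.6 = 0.015.

Request:
play_rows([
  [[0.0017, 0, 0.005, 0, 0, 0], [0.0025, 0, 0.01, 0, 0, 0], [0.0033, 0, 0.015, 0, 0, 0], [0.0033, 0, 0.0183, 0, 0, 0], [0.0033, 0, 0.0183, 0, 0, 0]],
])

```text
time_s: 21.92
position: [0.6637, 0.0357, 0.074]
tcp_rot: [[0.974, 0.228, 0.0], [0.228, -0.974, 0.0], [0.0, 0.0, -1.0]]
force: [1.1, 0.8, 1.3]
opening: 0.005
grasp_force: 0.7
```

Converted, 0.003 m / 0.6 = 0.005, 0.002 m / 0.6 = 0.0033.

Request:
play_rows([
  [[0, 0, 0.0017, 0, 0, 0], [0, 0, 0.0033, 0, 0, 0], [0, 0, 0.005, 0, 0, 0], [0, 0, 0.005, 0, 0, 0]],
])

```text
time_s: 22.25
position: [0.664, 0.0357, 0.0715]
tcp_rot: [[0.974, 0.228, 0.001], [0.228, -0.974, 0.0], [0.001, 0.0, -1.0]]
force: [1.7, -0.0, 2.8]
opening: 0.002
grasp_force: 1.5
```

Converted, 0.001 m / 0.6 = 0.0017, 0.0005 m / 0.6 = 0.0008.

Request:
play_rows([
  [[0, 0, 0.0008, 0, 0, 0], [0, 0, 0.0017, 0, 0, 0], [0, 0, 0.0017, 0, 0, 0]],
])

```text
time_s: 22.5
position: [0.6641, 0.0358, 0.0705]
tcp_rot: [[0.974, 0.228, 0.001], [0.228, -0.974, 0.0], [0.001, 0.0, -1.0]]
force: [2.5, 1.8, 3.5]
opening: 0.008
grasp_force: 1.9
```

Converted, 0.001 m / 0.6 = 0.0017, 0.0005 m / 0.6 = 0.0008.

Request:
play_rows([
  [[0, 0, 0.0008, 0, 0, 0], [0, 0, 0.0017, 0, 0, 0], [0, 0, 0.0017, 0, 0, 0]],
])

```text
time_s: 22.75
position: [0.6642, 0.0358, 0.0702]
tcp_rot: [[0.974, 0.228, 0.001], [0.228, -0.974, 0.0], [0.001, 0.0, -1.0]]
force: [2.3, 2.0, 6.0]
opening: 0.005
grasp_force: 3.4
```

Converted, 0.001 m / 0.6 = 0.0017, 0.0005 m / 0.6 = 0.0008.

Request:
play_rows([
  [[0, 0, 0.0008, 0, 0, 0], [0, 0, 0.0017, 0, 0, 0], [0, 0, 0.0017, 0, 0, 0]],
])

```text
time_s: 23.0
position: [0.6643, 0.0358, 0.0699]
tcp_rot: [[0.974, 0.228, 0.002], [0.228, -0.974, -0.0], [0.002, 0.0, -1.0]]
force: [0.3, 1.8, 10.7]
opening: 0.004
grasp_force: 5.2
```

Converted, 0.0005 m / 0.6 = 0.0008.

Request:
play_rows([
  [[0, 0, 0.0008, 0, 0, 0], [0, 0, 0.0008, 0, 0, 0], [0, 0, 0.0008, 0, 0, 0]],
])

```text
time_s: 23.25
position: [0.6643, 0.0358, 0.0698]
tcp_rot: [[0.974, 0.228, 0.002], [0.228, -0.974, -0.0], [0.002, 0.0, -1.0]]
force: [-0.4, 2.6, 12.4]
opening: 0.005
grasp_force: 6.1
```

Converted, 0.0008 m / 0.6 = 0.0013, 0.0004 m / 0.6 = 0.0007.

Request:
play_rows([
  [[0, 0, 0.0007, 0, 0, 0], [0, 0, 0.0013, 0, 0, 0], [0, 0, 0.0013, 0, 0, 0]],
])

```text
time_s: 23.5
position: [0.6643, 0.0358, 0.0696]
tcp_rot: [[0.974, 0.228, 0.002], [0.228, -0.974, -0.0], [0.002, 0.001, -1.0]]
force: [-0.6, 2.3, 15.3]
opening: 0.003
grasp_force: 7.6
```

Converted, -0.13 m / 0.6 = -0.2167, -0.002 m / 0.6 = -0.0033.

Request:
play_rows([
  [[0, 0, -0.0033, 0, 0, 0], [0, 0, -0.0167, 0, 0, 0], [0, 0, -0.0667, 0, 0, 0], [0, 0, -0.1333, 0, 0, 0], [0, 0, -0.2, 0, 0, 0], [0, 0.0667, -0.2167, 0, 0, 0], [0, 0.1333, -0.2167, 0, 0, 0], [0, 0.2, -0.2167, 0, 0, 0]],
])

```text
time_s: 24.17
position: [0.6905, -0.0817, 0.1983]
tcp_rot: [[0.973, 0.23, -0.001], [0.23, -0.973, -0.001], [-0.001, 0.001, -1.0]]
force: [0.1, 0.1, -0.3]
opening: 0.004
grasp_force: 0.0
```

Converted, 0.3 m / 0.6 = 0.5, 0.28 m / 0.6 = 0.4667.

Request:
play_rows([
  [[0, 0.0667, 0, 0, 0, 0], [0, 0.1333, 0, 0, 0, 0], [0, 0.2, 0, 0, 0, 0], [0, 0.2667, 0, 0, 0, 0], [0, 0.3333, 0, 0, 0, 0], [0, 0.4, 0, 0, 0, 0], [0, 0.4667, 0, 0, 0, 0], [0, 0.5, 0, 0, 0, 0]],
])

```text
time_s: 24.83
position: [0.7573, -0.3789, 0.1949]
tcp_rot: [[0.975, 0.224, -0.004], [0.224, -0.975, -0.001], [-0.004, 0.0, -1.0]]
force: [-0.6, -0.3, 0.2]
opening: 0.003
grasp_force: 0.0
```

```bash
python3 - <<'E'
from h import *
c,s=np.cos(np.radians(13.25)),np.sin(np.radians(13.25))
st=bot.read_state(); print(st['time_s'],st['position'])
d=imaging.capture("side"); f=plate_fit(d,(.498,-.005)); print(f)
a=cv2.resize(d["frame"][200:320,230:390,::-1],None,fx=3.75,fy=3.75,interpolation=2)
d=imaging.capture("top"); im,_,_=ortho(d,.018,.45,.70,-.09,.09,.0005)
b=cv2.resize(im[:,:,::-1],None,fx=.9,fy=.9); H=max(len(a),len(b))
p=lambda q:np.pad(q,((0,H-len(q)),(0,0),(0,0)))
o=np.hstack([p(a),p(b)]); print(o.shape); cv2.imwrite("pics/f.png",o[:,:] if o.shape[1]<=800 else cv2.resize(o,(800,int(o.shape[0]*800/o.shape[1]))))
E
```

```text
24.8333 [ 0.75731424 -0.37892731  0.19487125]
(np.float64(0.5017319778036962), np.float64(-0.005490648889417003), np.float64(15.364935362228856), np.float64(0.08666532453636303))
(450, 924, 3)
```

View pics/f.png

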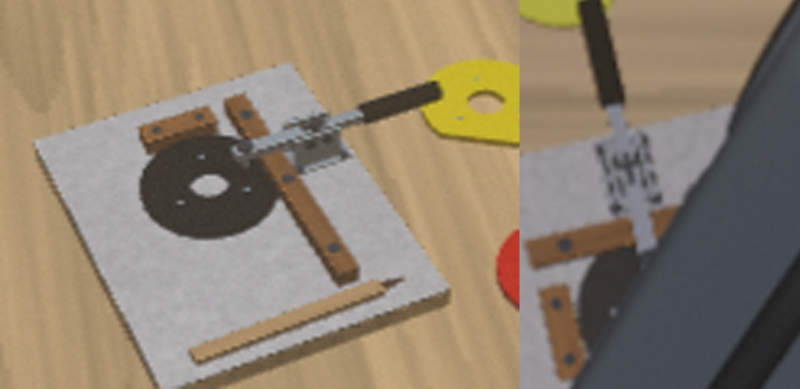

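The clamp is fully down with its pad on the plate (240,150). The plate centre is unchanged, still against the stop and the fence, so I'm handing in.

```bash
python3 -c "
from rig import bot
print(bot.hand_in())"
```

```text
the job is handed in; nothing more can be done
None
```

I handed the job in at about 25 s: the plate is flush on the fence and touching the stop, with the clamp's handle pushed fully down; the hand-in returned no verdict.

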